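Stop the dry block heater and push its lid open

TASK

The incubation is over: with the fingertips press the stop key, the larger round key at the right-hand end (as you face it) of the dry block heater's sloping panel, fully in and let it come back, without pressing the small run key beside it. Then push the counterbalanced lid up from under its front lip, smoothly and without flinging or forcing it, past its balance point so that it swings back onto its stop and stays open by itself. Do not grip or lift anything, and leave the things standing around the heater where they are.

Things in the scene. Friction and masses are not known exactly. Their poses are not given: they have to be found in the camera images.
- heater: dry block heater, fixed, standing sideways to the robot: white housing 213 (x) x 210 (y) x 85 mm high, a hinged lid over its deck. Origin: underside, mid-width, 125 mm behind the front edge; x to its back, y to the left of someone facing the panel, z up. Front panel slopes 42.5 deg from level, from (x -125, z 30) to (x -65, z 85) mm; left to right: display, 4 dummy flat keys, run key, stop key
- stop_key (a joint): travel of the stop key: 0 released, 0.004 m fully down; sprung, 1.5 N to start and about 4.3 N at full travel; counts as pressed from 3 mm. It goes in at right angles to the sloping panel
- stop_key_top (a point): centre of the outer face of the stop key: the larger (22 mm diameter) round white key at the right-hand end of the panel, standing 6 mm proud. The point's z axis is the panel's outward normal, its y axis the heater's y
- run_key (a joint): travel of the run key, same spring and travel as the stop key; it is not to be pressed
- run_key_top (a point): centre of the outer face of the run key: the small (12 mm) round white key 43 mm to the left of the stop key
- lid (a joint): lid angle: 0 closed, grows as the front rises, 1.75 rad on its open stop, leaning back past upright. Hood 130 x 166 x 40 mm, 0.9 kg (+-25 %), its arms run back past the hinge to a counterweight bar. Balances at about 0.86 rad: below it falls shut, beyond it swings back onto the stop by itself in 0.5 to 4 s (damped hinge, 0.2 N m s/rad). Lifting at the lip takes about 1 N, plus 1 N per rad/s
- lid_lip (a point): middle of the front lower edge of the lid's finger lip, a strip 124 mm wide (y), 8 mm thick, sticking out 27 mm forward of the hood's front wall. Axes as the heater's when closed (x back, z up), turning with the lid. Closed, this edge is 102 mm above the worktop and 22 mm forward of the panel's upper edge; 37 mm of free height below it to the sloping panel, free in front
- lid_hinge (a point): middle of the lid's hinge axis (along the heater's y), at the back of the deck, 98 mm above the worktop; the lip's edge lies 187 mm in front of it and 4 mm above it when the lid is closed
- tube_rack: loose bystander: clear acrylic rack with capped tubes, 200 (x) x 100 x 48 mm, behind the heater. Origin under its centre
- tip_box: loose bystander: pipette-tip box, 124 (x) x 86 x 65 mm, in front of the heater, farther out, on the right. Origin under its centre
- reagent_bottle: loose bystander: small white bottle, 36 mm diameter, 75 mm tall, beside the heater on its right. Origin under its centre
- sample_jar: loose bystander: clear jar, 40 mm diameter, 55 mm tall, in front of the heater on the left. Origin under its centre
- marker: loose bystander: marker pen lying crosswise in front of the heater, 130 mm long (its y), 14 mm thick. Origin under its middle
- timer: loose bystander: small bench timer, 64 x 64 x 24 mm, in front of the heater on the right. Origin under its centre
- pcr_rack: loose bystander: low blue tube rack, 130 (x) x 84 x 28 mm, in front of the heater, farther out, on the left. Origin under its centre

How it is judged (in metres and radians):
On the way, in this order (a step that is already met when the one before it is completed fails the run):
1. the stop key is pressed in while the lid is still shut (value of joint stop_key above 0.003 m and value of joint lid below 0.1 rad), for 0.05 s.
2. the lid has swung back onto its stop (value of joint lid above 1.65 rad), for 0.2 s.
At the end, for the whole second after the job is handed in: The lid rests open on its stop (above 1.65 rad, not moving) by itself, both keys are out, and every bystander is within 20 mm of where it started (value of joint lid above 1.65 rad and velocity of joint lid between -0.1 and 0.1 rad/s and value of joint each of stop_key, run_key below 0.0015 m and distance of each of tube_rack, tip_box, reagent_bottle, sample_jar, marker, timer, pcr_rack from where it was at the start of the episode below 0.02 m); the robot touches nothing.
It fails at once if the lid's lip is gripped between the fingers (contact force between the fingers and lid_c0 above 1 N and contact force between the fingers and lid_c1 above 1 N).
It fails at once if the run key is pressed (value of joint run_key above 0.0025 m).
It fails at once if the lid is flung (faster than 2.5 rad/s either way) (velocity of joint lid above 2.5 rad/s or velocity of joint lid below -2.5 rad/s).
It fails at once if the lid is forced (more than 30 N from the fingers or arm) (contact force between any of the fingers, the arm and lid above 30 N).
It fails at once if a bystander is lifted, carried, pushed more than 20 mm or tipped over (distance of any of tube_rack, tip_box, reagent_bottle, sample_jar, marker, timer, pcr_rack from where it was at the start of the episode above 0.02 m or angle between any of reagent_bottle, sample_jar's own z axis and vertical above 0.4 rad).
It also fails if it takes over 48 s, if anything falls off the work surface, if the arm or the gripper's body presses on something with over 40 N, if the wrist force passes 120 N, or if a joint passes its speed limit or range.

ROBOT

A 6-joint arm with a two-finger parallel gripper is mounted at the origin on the work surface. World frame = base frame: x ahead of the robot, y to its left, z up, the work surface at z = 0. Lengths are in m, angles in degrees, forces in N, time in s.
With the tool pointing down it reaches from about 0.3 to 0.75 m from the base axis. Payload 8.5 kg.
Tool frame: the origin (TCP) lies at the centre of the arm's flange, where the gripper is bolted on; the fingertips stand 173 mm ahead of it and the grasp point (between the pads) lies env.pinch_z ahead of it (env.pinch_z is the distance from the TCP to the grasp point, in m); z points along the fingers, y is the line along which they close (so a half turn about z gives the same grasp; the last joint's range is limited). The gripper opens to 85 mm and grips with 20 to 120 N. Pads are 22 mm wide; open, the fingers measure 114 mm over their backs; the gripper's body (76 mm by 85 mm) begins 54 mm behind the grasp point. The pads swing forward as they close: fully open they stand 13 mm farther back than shut.
Start: joints at [-84.7, 21.807, 74.336, -0, 83.858, -12.336], TCP at [0.167, -0.524, 0.405] pointing down, gripper open.
Joint ranges: [-178.18, 178.18], [-50.72, 133.34], [12.68, 142.11], [-81.47, 261.47], [9.98, 163.14], [-165.26, 165.26]. Speed limits (degrees/s): [136.94, 136.94, 180, 180, 180, 180].

INTERFACE

Orientations are given as a 3x3 rotation matrix whose columns are the frame's x, y, z axes.
In Python, from rig import env, get_image, job, spotter gives the robot as it stands. The module is installed in compiled form; this text tells all that it offers.
- The arm moves only by the shell command python3 -m creep 'ROWS' [FORCE]. ROWS is text: rows parted by semicolons, each of 7 numbers parted by spaces: the turn, a rotation vector about the tool's x, y, z in units of 8 degrees (1.0 is 8 degrees), then the shift along the tool's x, y, z in units of 30 mm (1.0 is 30 mm), then the finger opening in mm, from 0 to 85.4. A call has 1 to 12 rows; each row is the pose to reach, as a shift and turn from the pose commanded when the call began, along the tool's axes at that moment; what a row does not reach only later rows make up. A row lasts 1/10 s, in which the tool goes at most 50 mm and 8.59 degrees, less where a joint would pass 70% of its speed; a pose out of reach is approached as far as the arm can. A call with a gripper value outside its range is refused whole. The fingers move at their own pace and stop on an object; FORCE is the grip in N (left out, the last holds). Time passes only in rows, so rows that repeat a pose let the fingers close. It gives the time, the measured TCP pose, the force, the opening and the grip force at its end, in the units of the state.
- env.observe(): the state, without advancing time (a new reading comes with each control period).
- get_image(name): name is "scene" or "side" or "wrist"; returns a dict with "image" (384x512x3 uint8, blue, green, red), "depth" (384x512 float32, m along the optical axis (not along the pixel's ray), 0 where there is no reading), "intrinsics" (3x3 intrinsics, pixels), "D" ([k1, k2, p1, p2, k3] as OpenCV has them; the pictures are not rectified), "view" (4x4, takes a point from world to camera coordinates). Camera axes: x right, y up, looking along -z (the intrinsics and any distortion apply to the point x, -y, -z); pixel columns grow to the right and rows downward; lengths in m; the calibration is good to about 2 mm. A picture is of the moment at which its call begins.
- job.close_job(): hands the job in; it is judged then, once.
Trained networks look in a picture, given as the dict that the camera call returned (one of the last four; its "shot" number tells which), for a name from the list of things; names that differ only in an ending like _2 or _b are one class to them, and where a whole thing is asked for, a point or a joint stands for the part that bears it (a point fixed in the world has none). Each returns a list of dicts, best first, with "p" (0 to 1); they miss things now and then, are a little off and sometimes report something else, mostly with a low value. They report only what shows in the picture. A call takes as long as a camera call.
- spotter.boxes_of(label, picture): "xy" ([column, row] in pixels, amid what is visible of it).
The state is a dict: "time_s": time; "q": joint angles; "qvel": joint speeds; "joint_efforts": joint torques, N m; "position": TCP position; "tool_rot": TCP orientation; "ft_force": force on the tool from outside, world axes, zero at the start; "wrist_torque": the same for the moment, N m; "grip_width": finger opening in m; "gripper_force": force on a finger pad.
Only numpy, scipy, OpenCV 4.12 (cv2) and the standard library are available. Lean on these libraries where they do the work, as an engineer would, in place of code of your own. Each camera call takes 0.05 s, during which the arm holds its last target. There are 200 camera calls.

## Working session

There is one attempt and no reset: what is moved stays moved. The work goes in short steps, Python scripts to look and compute and a shell command to move; the robot and the scene stay as the last step left them, time stands still between calls to the robot, and variables do not carry over. Pictures are saved under pics/ and viewed, at most 10 in all, crops included, and the job is handed in when it is done.

```bash
mkdir -p pics; cat > h.py <<'E'
import numpy as np, cv2
from rig import env, get_image, job, spotter
def w2p(P,d):
    c=(d["view"]@np.r_[P,1])[:3]; c=c*[1,-1,-1]
    return cv2.projectPoints(c.reshape(1,1,3),np.zeros(3),np.zeros(3),d["intrinsics"],np.array(d["D"],float))[0].ravel()
def p2w(u,v,d,r=2):
    u0,v0=int(round(u)),int(round(v)); w=d["depth"][max(v0-r,0):v0+r+1,max(u0-r,0):u0+r+1]; w=w[w>0]
    if len(w)==0: return None
    z=np.median(w); n=cv2.undistortPoints(np.array([[[u,v]]],float),d["intrinsics"],np.array(d["D"],float)).ravel()
    return (np.linalg.inv(d["view"])@np.r_[n[0]*z,-n[1]*z,-z,1])[:3]
E
python3 - <<'E'
from h import *
np.set_printoptions(precision=3,suppress=True)
print(env.pinch_z, env.observe())
ims=[]
for n in ["scene","side"]:
    d=get_image(n); ims.append(d["image"])
    cv2.imwrite(f"pics/{n}0.png",d["image"])
    for l in ["heater","stop_key_top","run_key_top","lid_lip","lid_hinge","tube_rack","tip_box","reagent_bottle","sample_jar","marker","timer","pcr_rack"]:
        for b in spotter.boxes_of(l,d)[:2]:
            print(n,l,round(b["p"],2),np.round(b["xy"]),p2w(*b["xy"],d))
    print("cam",np.linalg.inv(d["view"])[:3,3])
E
```

```text
0.1547 {'time_s': 0.0, 'q': array([-84.699,  21.842,  74.387,   0.   ,  83.859, -12.336]), 'qvel': array([-0.049,  0.063,  0.056,  0.023, -0.042,  0.004]), 'joint_efforts': array([ -0.   , -44.846, -23.128,  -0.   ,   0.005,   0.   ]), 'position': array([ 0.167, -0.524,  0.404]), 'tool_rot': array([[ 0.953,  0.303, -0.   ],
       [ 0.303, -0.953,  0.002],
       [ 0.   , -0.001, -1.   ]]), 'ft_force': array([ 0.525,  0.169, -0.76 ]), 'wrist_torque': array([ 0.02 , -0.047, -0.083]), 'gripper_force': 0.0, 'grip_width': 0.08572931764494846}
scene heater 0.83 [227. 212.] [0.649 0.079 0.108]
scene lid_lip 0.92 [224. 190.] [0.627 0.019 0.127]
scene lid_hinge 0.7 [230. 212.] [0.644 0.082 0.11 ]
scene tube_rack 0.95 [190. 175.] [ 0.628 -0.212  0.042]
scene tip_box 0.58 [371. 293.] [0.508 0.38  0.065]
scene reagent_bottle 0.72 [282. 189.] [ 0.446 -0.002  0.052]
scene reagent_bottle 0.72 [288. 325.] [0.66  0.337 0.028]
scene sample_jar 0.84 [234. 286.] [0.709 0.222 0.047]
scene marker 0.87 [287. 268.] [0.576 0.21  0.013]
scene timer 0.91 [331. 248.] [0.455 0.215 0.016]
scene pcr_rack 0.65 [28
[... 151 characters left out ...]
side stop_key_top 0.73 [296. 208.] [0.441 0.005 0.046]
side stop_key_top 0.42 [250. 224.] [0.526 0.119 0.053]
side run_key_top 0.26 [250. 226.] [0.524 0.122 0.049]
side lid_lip 0.75 [243. 175.] [0.588 0.022 0.124]
side lid_hinge 0.67 [240. 194.] [0.57  0.079 0.107]
side tube_rack 0.75 [291. 159.] [ 0.533 -0.209  0.042]
side tip_box 0.8 [225. 302.] [0.471 0.379 0.064]
side reagent_bottle 0.54 [298. 209.] [0.437 0.004 0.042]
side sample_jar 0.76 [176. 235.] [0.688 0.219 0.04 ]
side marker 0.78 [221. 256.] [0.565 0.215 0.013]
side marker 0.36 [250. 222.] [0.527 0.116 0.055]
side timer 0.74 [270. 270.] [0.432 0.215 0.017]
side pcr_rack 0.71 [170. 283.] [0.627 0.352 0.027]
cam [0.142 0.958 0.892]
```

```bash
python3 - <<'E'
import cv2
a=cv2.imread("pics/scene0.png")[120:350,100:420];b=cv2.imread("pics/side0.png")[110:340,110:350]
cv2.imwrite("pics/a.png",cv2.resize(a,None,fx=2.5,fy=2.5,interpolation=2))
cv2.imwrite("pics/b.png",cv2.resize(b,None,fx=2.5,fy=2.5,interpolation=2))
E
```

```text
(no output)
```

View pics/a.png

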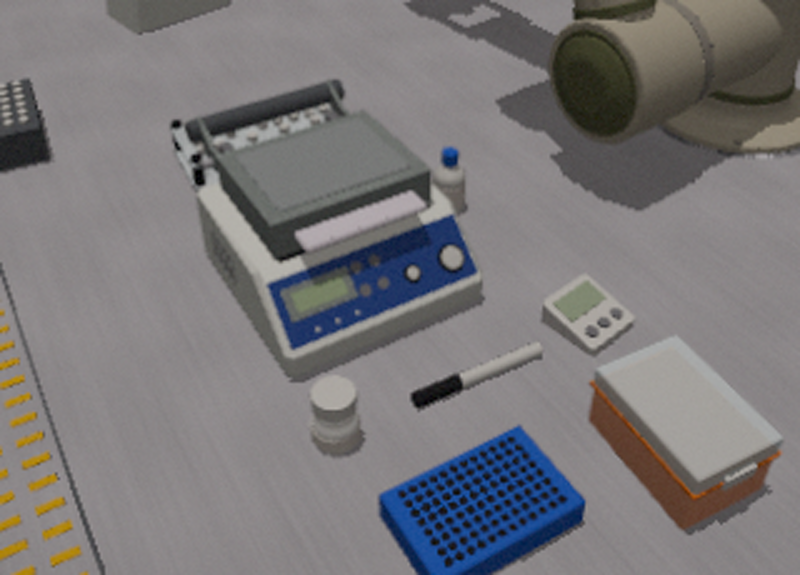

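View pics/b.png

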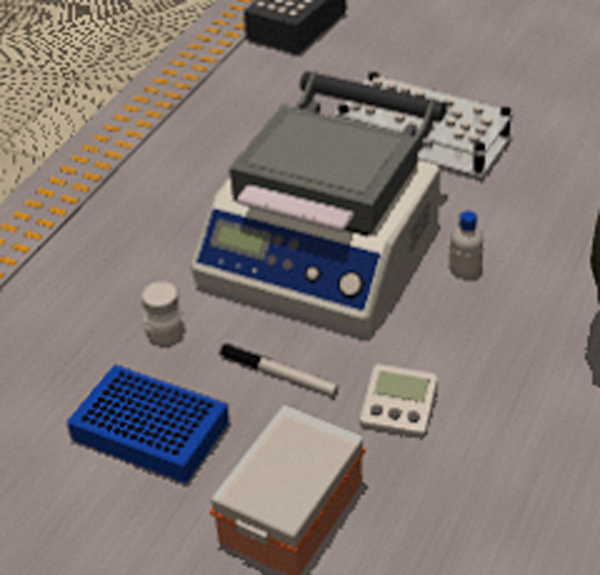

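The pictures show the heater with its panel facing +y. The stop key is at scene (281,223) / side (250,224) and the run key at scene (265,229) / side (235,219). The lip is at scene ~(245,211). Next I'll turn these pixels into positions.

```bash
python3 - <<'E'
from h import *
np.set_printoptions(precision=4,suppress=True)
A=get_image("scene");B=get_image("side")
def tri(a,b):
    M=[];r=[]
    S=np.zeros((3,3));t=np.zeros(3)
    for p,d in((a,A),(b,B)):
        n=cv2.undistortPoints(np.array([[p]],float),d["intrinsics"],np.array(d["D"],float)).ravel()
        I=np.linalg.inv(d["view"]);v=I[:3,:3]@[n[0],-n[1],-1];v/=np.linalg.norm(v);P=np.eye(3)-np.outer(v,v);S+=P;t+=P@I[:3,3]
    return np.linalg.solve(S,t)
sa=lambda x,y:(100+x/2.5-.3,120+y/2.5-.3); sb=lambda x,y:(110+x/2.5-.3,110+y/2.5-.3)
for n,a,b in [("stop",(452,257),(350,285)),("run",(413,272),(312,272)),("lipL top front",(300,247),(237,200)),("lipR top front",(426,209),(352,227)),("panelbotL",(290,347),(202,263)),("panelbotR",(478,279),(366,311))]:
    print(n,tri(sa(*a),sb(*b)),p2w(*sa(*a),A,1),p2w(*sb(*b),B,1))
# panel plane and yaw from depth: all points
I=[]
for d in(A,B):
    v,u=np.mgrid[120:330,100:400];v=v.ravel();u=u.ravel();z=d["depth"][v,u];k=z>0
    n=cv2.undistortPoints(np.c_[u,v][k].astype(float)[:,None],d["intrinsics"],np.array(d["D"],float))[:,0];z=z[k]
    c=np.c_[n[:,0]*z,-n[:,1]*z,-z,np.ones(len(z))]@np.linalg.inv(d["view"]).T
    I.append(c[:,:3])
P=np.vstack(I)
# lid top z~?
L=P[(P[:,2]>.125)&(P[:,2]<.16)&(P[:,0]>.4)&(P[:,0]<.75)&(P[:,1]>-.1)&(P[:,1]<.15)]
print(len(L),np.histogram(L[:,2],8))
top=L[L[:,2]>.132]
print("minrect lid",cv2.minAreaRect(top[:,:2].astype(np.float32)))
H=P[(P[:,2]>.035)&(P[:,2]<.08)&(P[:,0]>.5)&(P[:,0]<.7)&(P[:,1]>.06)&(P[:,1]<.17)]
m=np.median(H,0)
for i in range(8):
    G=np.c_[H[:,:2],np.ones(len(H))];c=np.linalg.lstsq(G,H[:,2],rcond=None)[0];r=abs(H[:,2]-G@c);H=H[r<max(.002,np.percentile(r,85))]
    if i>4:print("panel",c,len(H),"slope",np.degrees(np.arctan(np.hypot(*c[:2]))),"yaw dir",np.degrees(np.arctan2(-c[1],-c[0])))
E
```

```text
stop [0.5288 0.115  0.0514] [0.5297 0.115  0.0541] [0.5275 0.1193 0.0529]
run [0.5723 0.1148 0.0531] [0.5726 0.1144 0.0543] [0.5721 0.1161 0.0528]
lipL top front [0.6702 0.088  0.1024] [0.67   0.0848 0.1044] [0.6786 0.0763 0.0869]
lipR top front [0.5405 0.084  0.097 ] [0.533  0.0736 0.0854] [0.5447 0.0736 0.0898]
panelbotL [0.7021 0.1209 0.0277] [0.7049 0.1268 0.0374] [0.6962 0.1313 0.0354]
panelbotR [0.5074 0.1267 0.0277] [0.5101 0.1316 0.0302] [0.5055 0.1294 0.0332]
2535 (array([762, 794, 552, 276, 103,  32,  13,   3]), array([0.125 , 0.1256, 0.1262, 0.1269, 0.1275, 0.1281, 0.1287, 0.1294,
       0.13  ]))
minrect lid ((0.0, 0.0), (0.0, 0.0), 0.0)
panel [ 0.0105 -0.8597  0.1418] 2258 slope 40.68646844286344 yaw dir 90.69853954976976
panel [ 0.0105 -0.8605  0.1418] 2254 slope 40.714242724461215 yaw dir 90.70145398220721
panel [ 0.0106 -0.8608  0.1419] 2252 slope 40.72418957544466 yaw dir 90.70219539331421
```

```bash
cat >> h.py <<'E'
def Rt(phi): # tool x = world x, tilted phi deg about world x from pointing down
    return cv2.Rodrigues(np.array([np.radians(phi),0,0]))[0]@np.diag([1.,-1,-1])
def delta(tip,phi,p0=None,R0=None,L=.173):
    s=env.observe(); p0=s["position"] if p0 is None else p0; R0=s["tool_rot"] if R0 is None else R0
    R=Rt(phi); p=np.array(tip)-L*R[:,2]
    rv=cv2.Rodrigues(R0.T@R)[0].ravel()
    return np.round(np.degrees(rv)/8,3),np.round(R0.T@(p-p0)/.03,3),p,R
E
python3 - <<'E'
from h import *
r,s,p,R=delta([.42,0,.25],0); print(r,s,p)
key=np.array([.5285,.1155,.053]); n=-Rt(-42.5)[:,2]; print(n)
print(delta(key+.07*n,-42.5,p,R))
E
```

```text
[-0.     0.     2.204] [ 13.342 -14.091  -0.609] [0.42  0.    0.423]
[-0.          0.67559021  0.73727734]
(array([-5.312,  0.   ,  0.   ]), array([ 3.617, -9.322,  6.361]), array([0.5285    , 0.27966842, 0.23215839]), array([[ 1.        ,  0.        ,  0.        ],
       [ 0.        , -0.73727734, -0.67559021],
       [ 0.        ,  0.67559021, -0.73727734]]))
```

```bash
python3 -m creep '0 0 0.2 1.2 -1.3 -0.05 0; 0 0 0.4 2.4 -2.6 -0.1 0; 0 0 0.6 3.6 -3.9 -0.15 0; 0 0 0.8 4.8 -5.2 -0.2 0; 0 0 1.0 6.0 -6.5 -0.3 0; 0 0 1.2 7.2 -7.8 -0.35 0; 0 0 1.4 8.4 -9.0 -0.4 0; 0 0 1.6 9.6 -10.3 -0.45 0; 0 0 1.8 10.8 -11.6 -0.5 0; 0 0 2.0 12.0 -12.8 -0.55 0; 0 0 2.2 13.34 -14.09 -0.6 0; 0 0 2.2 13.34 -14.09 -0.6 0'
python3 - <<'E'
from h import *
print(env.observe()["q"])
key=np.array([.5285,.1155,.053]); n=-Rt(-42.5)[:,2]
print(delta(key+.07*n,-42.5))
E
```

```text
time_s: 2.6
position: [0.4205, 0.0027, 0.423]
tool_rot: [[1.0, 0.002, 0.001], [0.002, -1.0, 0.0], [0.001, -0.0, -1.0]]
ft_force: [-0.1, 0.2, -0.4]
grip_width: -0.0002
gripper_force: 0.0
[-1.58547492e+01  7.77335601e+00  9.09713558e+01  1.96950352e-02
  8.12103974e+01  7.40275492e+01]
(array([-5.313, -0.011,  0.011]), array([ 3.612, -9.223,  6.366]), array([0.5285    , 0.27966842, 0.23215839]), array([[ 1.        ,  0.        ,  0.        ],
       [ 0.        , -0.73727734, -0.67559021],
       [ 0.        ,  0.67559021, -0.73727734]]))
```

```bash
python3 -m creep '-0.5 0 0 0.4 -1.1 0 0; -1.0 0 0 0.8 -2.3 0.2 0; -1.6 0 0 1.2 -3.5 0.6 0; -2.2 0 0 1.6 -4.7 1.2 0; -2.8 0 0 2.0 -5.9 1.9 0; -3.4 0 0 2.4 -7.0 2.8 0; -4.0 0 0 2.8 -7.9 3.7 0; -4.6 0 0 3.2 -8.7 4.6 0; -5.1 0 0 3.5 -9.1 5.5 0; -5.31 0 0 3.62 -9.3 6.36 0; -5.31 0 0 3.62 -9.3 6.36 0; -5.31 0 0 3.62 -9.3 6.36 0'
python3 - <<'E'
from h import *
np.set_printoptions(precision=4,suppress=True)
s=env.observe(); print(s["q"],s["position"]+.173*s["tool_rot"][:,2])
for n in ["wrist","side","scene"]:
    d=get_image(n); im=d["image"].copy()
    for l in ["stop_key_top","run_key_top"]:
        for b in spotter.boxes_of(l,d)[:2]: print(n,l,round(b["p"],2),np.round(b["xy"]),p2w(*b["xy"],d,1))
    for P in ([.5285,.1155,.053],[.572,.1155,.053],s["position"]+.173*s["tool_rot"][:,2]): print(w2p(P,d))
    cv2.imwrite(f"pics/{n}1.png",im)
E
```

```text
time_s: 3.8
position: [0.5285, 0.2789, 0.2324]
tool_rot: [[1.0, 0.001, 0.0], [0.001, -0.738, -0.675], [-0.0, 0.675, -0.738]]
ft_force: [0.4, 0.2, 0.5]
grip_width: 0.0002
gripper_force: 0.0
[ 21.6081  40.0163  76.119  -39.1158  84.1381 122.9275] [0.5285 0.1622 0.1047]
wrist stop_key_top 0.89 [256. 203.] [0.5297 0.1174 0.0535]
wrist run_key_top 0.75 [257. 143.] [0.571  0.1174 0.054 ]
wrist run_key_top 0.47 [ 77. 140.] [0.5792 0.2132 0.0117]
[257.8187 203.4584]
[257.8514 141.3327]
[259.2035 252.6889]
[249.9483 222.6712]
[234.6331 218.3179]
[241.8736 218.7772]
scene run_key_top 0.57 [332. 249.] [0.4553 0.2176 0.017 ]
[281.041  222.8163]
[265.3645 229.1165]
[293.7914 216.345 ]
```

View pics/wrist1.png

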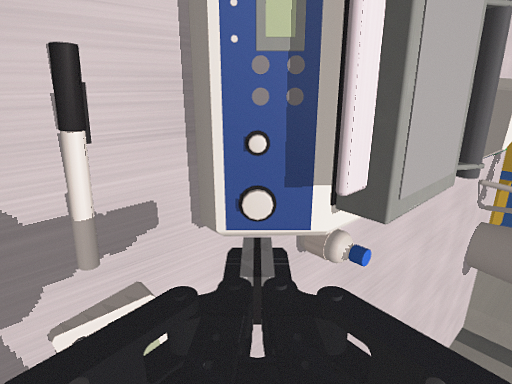

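View pics/scene1.png

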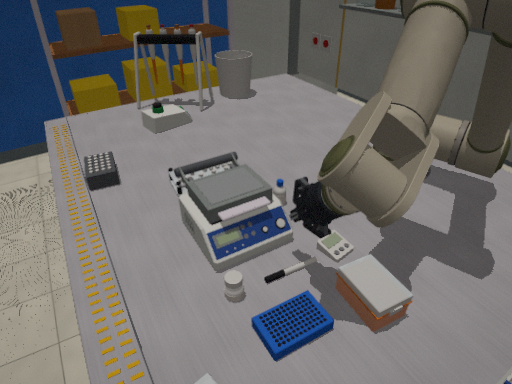

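The wrist view shows the stop key at (256,203) and the run key at (257,143), which agrees with the estimate. The closed fingers are lined up. Advancing along the normal.

```bash
python3 -m creep '0 0 0 0 0.03 0.5 0; 0 0 0 0 0.03 1.0 0; 0 0 0 0 0.03 1.5 0; 0 0 0 0 0.03 1.9 0; 0 0 0 0 0.03 2.15 0; 0 0 0 0 0.03 2.25 0; 0 0 0 0 0.03 2.25 0'
```

```text
time_s: 4.95
position: [0.5284, 0.2328, 0.1828]
tool_rot: [[1.0, 0.0, 0.0], [0.0, -0.737, -0.675], [-0.0, 0.675, -0.737]]
ft_force: [-1.3, 1.1, 1.5]
grip_width: 0.0001
gripper_force: 0.8
```

```bash
python3 -m creep '0 0 0 0 0 0.04 0; 0 0 0 0 0 0.08 0; 0 0 0 0 0 0.08 0'
```

```text
time_s: 5.25
position: [0.5284, 0.2314, 0.1813]
tool_rot: [[1.0, 0.0, 0.001], [0.001, -0.738, -0.675], [0.001, 0.675, -0.738]]
ft_force: [-1.0, 2.1, 2.4]
grip_width: -0.0002
gripper_force: 1.5
```

```bash
python3 -m creep '0 0 0 0 0 0.04 0; 0 0 0 0 0 0.07 0; 0 0 0 0 0 0.07 0'
```

```text
time_s: 5.55
position: [0.5284, 0.2302, 0.1801]
tool_rot: [[1.0, -0.0, 0.002], [0.001, -0.738, -0.675], [0.001, 0.675, -0.738]]
ft_force: [-3.2, 5.0, 6.9]
grip_width: 0.0001
gripper_force: 4.5
```

```bash
python3 -m creep '0 0 0 0 0 0.03 0; 0 0 0 0 0 0.03 0'
```

```text
time_s: 5.75
position: [0.5283, 0.23, 0.18]
tool_rot: [[1.0, -0.001, 0.002], [0.001, -0.738, -0.675], [0.002, 0.675, -0.738]]
ft_force: [-3.7, 9.9, 12.1]
grip_width: 0.0
gripper_force: 7.9
```

```bash
python3 -m creep '0 0 0 0 0 -0.3 0; 0 0 0 0 0 -0.8 0; 0 0 0 0 0 -1.4 0; 0 0 0 0 0 -2.0 0; 0 0 0 0 0 -2.0 0'
python3 - <<'E'
from h import *
d=get_image("wrist")
for l in ["stop_key_top","run_key_top","lid_lip"]:
    for b in spotter.boxes_of(l,d)[:1]: print(l,round(b["p"],2),np.round(b["xy"]),p2w(*b["xy"],d,1))
n=-Rt(-42.5)[:,2]; t=np.array([.605,.0959,.0748])
for k in(.06,0): print(delta(t+k*n,-42.5)[:2])
E
```

```text
time_s: 6.25
position: [0.5285, 0.2707, 0.2243]
tool_rot: [[1.0, -0.0, 0.004], [0.002, -0.738, -0.674], [0.003, 0.674, -0.738]]
ft_force: [0.1, -0.6, -0.6]
grip_width: 0.0003
gripper_force: 0.0
stop_key_top 0.61 [256. 208.] [0.53140672 0.11717128 0.05365667]
run_key_top 0.62 [259. 148.] [0.5711915  0.11611489 0.05512463]
lid_lip 0.63 [417. 101.] [0.60006501 0.06177104 0.12513169]
(array([0.001, 0.007, 0.008]), array([ 2.554,  0.939, -0.249]))
(array([0.001, 0.007, 0.008]), array([2.556, 0.939, 1.751]))
```

```bash
python3 -m creep '0 0 0 0.8 0 -0.2 0; 0 0 0 1.7 0.3 -0.25 0; 0 0 0 2.55 0.7 -0.25 0; 0 0 0 2.55 0.94 0.1 0; 0 0 0 2.55 0.94 0.6 0; 0 0 0 2.55 0.94 1.1 0; 0 0 0 2.55 0.94 1.5 0; 0 0 0 2.55 0.94 1.75 0; 0 0 0 2.55 0.94 1.75 0'
python3 - <<'E'
from h import *
a=get_image("scene");b=get_image("wrist")
print(w2p([.605,.093,.102],b), w2p([.605,.093,.102],a))
c=cv2.resize(a["image"][160:270,180:330],(409,300),interpolation=2)
cv2.imwrite("pics/c.png",np.hstack([c,cv2.resize(b["image"],(390,300))]))
E
```

```text
time_s: 7.35
position: [0.6047, 0.2127, 0.2024]
tool_rot: [[1.0, 0.001, -0.002], [-0.0, -0.737, -0.676], [-0.002, 0.676, -0.737]]
ft_force: [-0.7, 0.2, 0.1]
grip_width: -0.0
gripper_force: 0.0
[305.41488168 271.30248602] [247.62769208 211.80529507]
```

View pics/c.png

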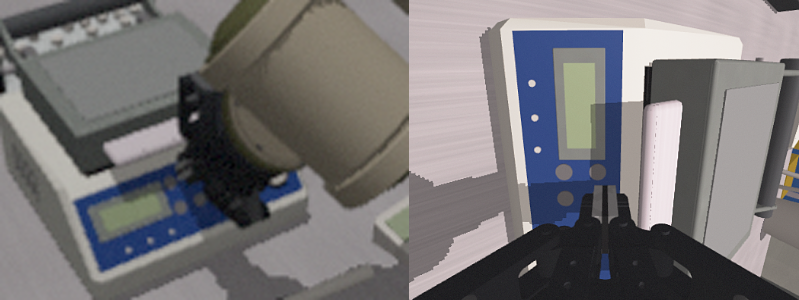

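```bash
python3 - <<'E'
import numpy as np
f=lambda t:np.array([.187*np.cos(t),.187*np.sin(t)])
T=np.array([[-.737,.676],[-.676,-.737]])
for a,b in((-.04,.40),(.40,.84),(.84,1.2)):
    for t in np.arange(a+.04,b+.001,.04): print(round(t,2),np.round(T@(f(t)-f(a))/.03,2))
E
```

```text
0.0 [ 0.16 -0.19]
0.04 [ 0.34 -0.37]
0.08 [ 0.52 -0.54]
0.12 [ 0.7  -0.71]
0.16 [ 0.89 -0.87]
0.2 [ 1.09 -1.02]
0.24 [ 1.3  -1.16]
0.28 [ 1.51 -1.29]
0.32 [ 1.72 -1.42]
0.36 [ 1.94 -1.54]
0.4 [ 2.17 -1.64]
0.44 [ 0.23 -0.1 ]
0.48 [ 0.46 -0.19]
0.52 [ 0.7  -0.27]
0.56 [ 0.94 -0.34]
0.6 [ 1.18 -0.4 ]
0.64 [ 1.42 -0.45]
0.68 [ 1.67 -0.5 ]
0.72 [ 1.92 -0.53]
0.76 [ 2.16 -0.55]
0.8 [ 2.41 -0.56]
0.84 [ 2.66 -0.56]
0.88 [0.25 0.01]
0.92 [0.5  0.03]
0.96 [0.75 0.05]
1.0 [0.99 0.09]
1.04 [1.24 0.14]
1.08 [1.48 0.2 ]
1.12 [1.72 0.26]
1.16 [1.96 0.34]
1.2 [2.19 0.42]
```

```bash
python3 -m creep '0 0 0 0 0.16 -0.19 0; 0 0 0 0 0.34 -0.37 0; 0 0 0 0 0.52 -0.54 0; 0 0 0 0 0.7 -0.71 0; 0 0 0 0 0.89 -0.87 0; 0 0 0 0 1.09 -1.02 0; 0 0 0 0 1.3 -1.16 0; 0 0 0 0 1.51 -1.29 0; 0 0 0 0 1.72 -1.42 0; 0 0 0 0 1.94 -1.54 0; 0 0 0 0 2.17 -1.64 0'
python3 - <<'E'
from h import *
a=get_image("scene");b=get_image("wrist")
c=cv2.resize(a["image"][140:250,180:330],(409,300),interpolation=2)
cv2.imwrite("pics/d.png",np.hstack([c,cv2.resize(b["image"],(390,300))]))
E
```

```text
time_s: 8.55
position: [0.6049, 0.1984, 0.2842]
tool_rot: [[1.0, 0.0, 0.0], [0.001, -0.738, -0.675], [0.0, 0.675, -0.738]]
ft_force: [0.1, 0.9, -0.4]
grip_width: -0.0
gripper_force: 0.6
```

View pics/d.png

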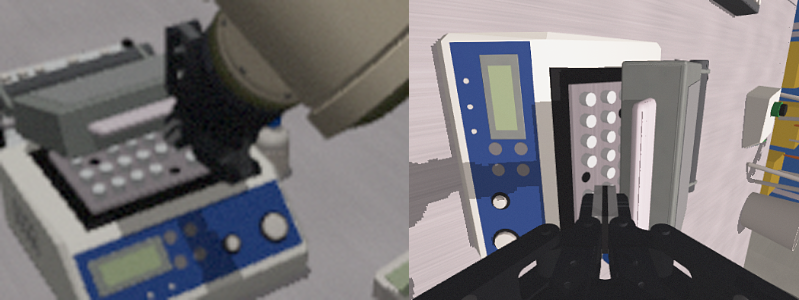

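The lid is rising on the fingers (lip at ~(640,170) in the right half, above the fingertips). Continuing along the arc.

```bash
python3 -m creep '0 0 0 0 0.23 -0.1 0; 0 0 0 0 0.46 -0.19 0; 0 0 0 0 0.7 -0.27 0; 0 0 0 0 0.94 -0.34 0; 0 0 0 0 1.18 -0.4 0; 0 0 0 0 1.42 -0.45 0; 0 0 0 0 1.67 -0.5 0; 0 0 0 0 1.92 -0.53 0; 0 0 0 0 2.16 -0.55 0; 0 0 0 0 2.41 -0.56 0; 0 0 0 0 2.66 -0.56 0'
```

```text
time_s: 9.75
position: [0.605, 0.1507, 0.3503]
tool_rot: [[1.0, 0.0, 0.0], [0.001, -0.737, -0.675], [0.0, 0.675, -0.737]]
ft_force: [0.2, -0.1, -0.4]
grip_width: 0.0003
gripper_force: 0.2
```

```bash
python3 -m creep '0 0 0 0 0.2 0.01 0; 0 0 0 0 0.4 0.02 0; 0 0 0 0 0.6 0.04 0; 0 0 0 0 0.8 0.06 0; 0 0 0 0 0.99 0.09 0; 0 0 0 0 1.15 0.12 0; 0 0 0 0 1.15 0.12 0'
python3 - <<'E'
from h import *
a=get_image("scene");b=get_image("wrist")
c=cv2.resize(a["image"][80:230,150:355],(409,300),interpolation=2)
cv2.imwrite("pics/e.png",np.hstack([c,cv2.resize(b["image"],(390,300))]))
E
```

```text
time_s: 10.45
position: [0.605, 0.1227, 0.371]
tool_rot: [[1.0, -0.0, 0.0], [-0.0, -0.737, -0.675], [0.001, 0.675, -0.737]]
ft_force: [0.5, 0.4, -0.1]
grip_width: 0.0004
gripper_force: 0.0
```

View pics/e.png

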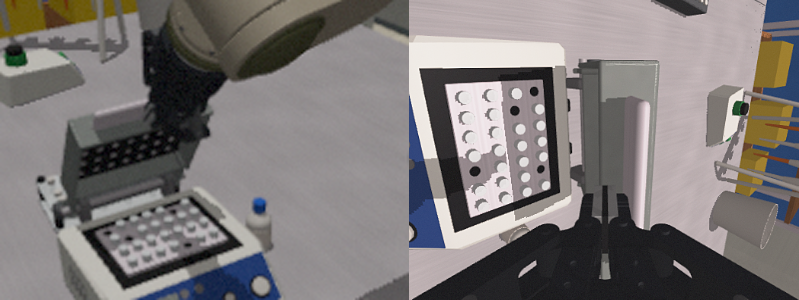

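The lid is well up, past about 1 rad (lip at ~(640,150) in the right half). I'll hold here to see whether it swings back by itself.

```bash
python3 -m creep '0 0 0 0 0.1 0.02 0; 0 0 0 0 0.2 0.04 0; 0 0 0 0 0.2 0.04 0; 0 0 0 0 0.2 0.04 0; 0 0 0 0 0.2 0.04 0; 0 0 0 0 0.2 0.04 0; 0 0 0 0 0.2 0.04 0; 0 0 0 0 0.2 0.04 0; 0 0 0 0 0.2 0.04 0; 0 0 0 0 0.2 0.04 0; 0 0 0 0 0.2 0.04 0; 0 0 0 0 0.2 0.04 0'
python3 - <<'E'
from h import *
a=get_image("scene");b=get_image("wrist")
c=cv2.resize(a["image"][80:230,150:355],(409,300),interpolation=2)
cv2.imwrite("pics/f.png",np.hstack([c,cv2.resize(b["image"],(390,300))]))
E
```

```text
time_s: 11.75
position: [0.605, 0.118, 0.3737]
tool_rot: [[1.0, 0.0, 0.0], [0.001, -0.738, -0.675], [-0.0, 0.675, -0.738]]
ft_force: [0.5, -0.6, -1.1]
grip_width: -0.0004
gripper_force: 0.0
```

View pics/f.png

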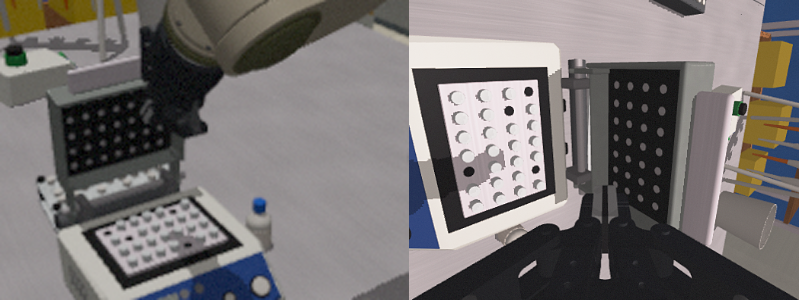

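The lid has swung back by itself, with its underside facing forward and the lip at the top (~(105,75) left, ~(715,160) right). The fingers are free, so I'll back off.

```bash
python3 -m creep '0 0 0 0 0 -0.4 0; 0 0 0 0 0 -1.0 0; 0 0 0 0 0 -1.7 0; 0 0 0 0 0 -2.4 0; 0 0 0 0 0 -3.0 0; 0 0 0 0 0 -3.0 0; 0 0 0 0 0 -3.0 0; 0 0 0 0 0 -3.0 0; 0 0 0 0 0 -3.0 0; 0 0 0 0 0 -3.0 0; 0 0 0 0 0 -3.0 0; 0 0 0 0 0 -3.0 0'
python3 - <<'E'
from h import *
np.set_printoptions(precision=3,suppress=True)
a=get_image("scene");s=get_image("side")
for l in ["lid_lip","tube_rack","tip_box","reagent_bottle","sample_jar","marker","timer","pcr_rack"]:
  for d in(a,s):
    for b in spotter.boxes_of(l,d)[:1]: print(l,round(b["p"],2),np.round(b["xy"]),p2w(*b["xy"],d))
cv2.imwrite("pics/g.png",np.hstack([cv2.resize(a["image"],(400,300)),cv2.resize(s["image"],(400,300))]))
E
```

```text
time_s: 13.05
position: [0.605, 0.1787, 0.44]
tool_rot: [[1.0, 0.0, 0.0], [0.0, -0.737, -0.675], [-0.0, 0.675, -0.737]]
ft_force: [-0.9, 0.7, -0.2]
grip_width: -0.0
gripper_force: 0.0
lid_lip 0.7 [201. 142.] [ 0.615 -0.126  0.185]
lid_lip 0.59 [262. 135.] [ 0.593 -0.119  0.167]
tube_rack 0.82 [195. 175.] [ 0.615 -0.21   0.04 ]
tube_rack 0.84 [290. 162.] [ 0.534 -0.199  0.039]
tip_box 0.78 [372. 292.] [0.504 0.379 0.066]
tip_box 0.6 [223. 306.] [0.47  0.39  0.065]
reagent_bottle 0.74 [282. 190.] [0.447 0.    0.049]
reagent_bottle 0.7 [298. 207.] [0.438 0.002 0.046]
sample_jar 0.75 [234. 284.] [0.709 0.22  0.052]
sample_jar 0.77 [177. 234.] [0.686 0.216 0.043]
marker 0.55 [287. 270.] [0.578 0.215 0.011]
marker 0.77 [219. 252.] [0.58  0.195 0.   ]
timer 0.59 [332. 246.] [0.45  0.211 0.018]
timer 0.7 [268. 270.] [0.436 0.216 0.014]
pcr_rack 0.58 [291. 326.] [0.657 0.34  0.028]
pcr_rack 0.59 [170. 282.] [0.629 0.351 0.028]
```

View pics/g.png

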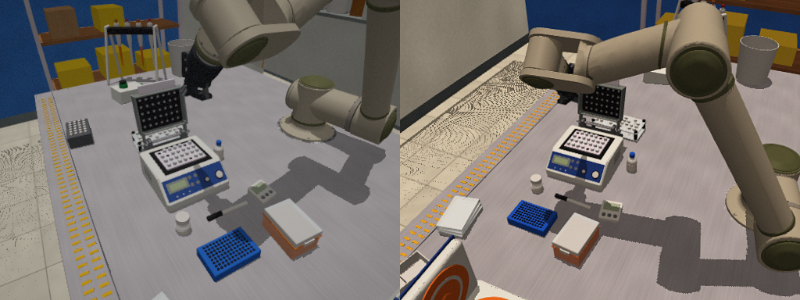

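The lid is open, leaning back on its stop (scene (201,142)). Everything around the heater is where it was and the arm is clear.

```bash
python3 -m creep '0 0 0 0 0 -0.3 0; 0 0 0 0 0 -0.3 0; 0 0 0 0 0 -0.3 0; 0 0 0 0 0 -0.3 0; 0 0 0 0 0 -0.3 0; 0 0 0 0 0 -0.3 0; 0 0 0 0 0 -0.3 0; 0 0 0 0 0 -0.3 0; 0 0 0 0 0 -0.3 0; 0 0 0 0 0 -0.3 0' && python3 -c "
from rig import job
print(job.close_job())"
```

```text
time_s: 14.95
position: [0.6049, 0.1849, 0.4467]
tool_rot: [[1.0, 0.0, 0.0], [0.001, -0.738, -0.675], [0.0, 0.675, -0.738]]
ft_force: [-0.5, -0.4, -0.8]
grip_width: 0.0
gripper_force: 0.0
the job is handed in; nothing more can be done
None
```

The stop key was pressed fully in and released, the lid was pushed past its balance point and now rests open on its stop, the things around the heater are where they were, and the job is handed in at about 15 s; the hand-in returned no verdict.

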